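# Offer up the last arm of an oak star base on the indexing table

## Robot

A 7-joint arm with a two-finger parallel gripper is mounted at the origin on a cart in front of the work surface, level with it; the furniture and walls round the work are solid. World frame = base frame: x ahead of the robot, y to its left, z up, the work surface at z = 0. Lengths are in m, angles in rad, forces in N, time in s.
With the tool pointing down it reaches from about 0.425 to 0.95 m from the base axis. Payload 4.7 kg.
Tool frame: the origin (TCP) lies midway between the tips of the shut fingers; the grasp point (between the pads) lies behind it (env.pinch_z is the z of the grasp point in the tool frame, in m); z points along the fingers, y is the line along which they close (so a half turn about z gives the same grasp; the last joint's range is limited). The gripper opens to 87 mm and grips with 3 to 60 N. Pads are 19 mm wide; open, the fingers measure 117 mm over their backs; the gripper's body (75 mm by 190 mm) begins 51 mm behind the grasp point.
Start: joints at [-1.184, 0.469, -0.049, 1.532, 0.024, 1.141, -0.082], TCP at [0.273, 0.618, 0.223] pointing down, gripper open.
Joint ranges: [-2.59, 2.59], [-0.33, 1.99], [-1.39, 1.29], [0.1, 2.45], [-1.04, 4.18], [0.21, 1.99], [-2.66, 2.66]. Speed limits (rad/s): [2.57, 2.57, 3.14, 3.14, 3.14, 3.14, 3.14].

## Interface

Orientations are given as a unit quaternion [x, y, z, w].
In Python, from station import env gives the robot as it stands.
- The arm moves only by the shell command python3 drive.py FILE [FORCE], which reads ROWS from the file FILE. ROWS is a JSON list that holds a single list of rows (three levels of brackets), with 1 to 5 rows, each of 7 numbers: the opening from 0.0 (shut) to 1.0 (fully open), then dx, dy, dz in shares of the most that a row can go, 1 being 50 mm, then a rotation vector rx, ry, rz in normalised numbers (1 is 4 rad); each row shifts and turns the commanded pose from where the row before left it, along the tool's axes as they then stand; what a row does not reach is not made up. A row lasts 1/10 s, in which the tool goes at most 0.05 m and 0.15 rad, less where a joint would pass 70% of its speed; a pose out of reach is approached as far as the arm can. The fingers move at their own pace and stop on an object; FORCE is the grip in N (left out, the last holds). Time passes only in rows, so rows that do not move let the fingers close. It prints the time, the measured TCP pose, the force, the opening and the grip force at its end. No shift or turn number may pass 1 either way. Input that does not fit is refused with a message, and nothing moves.
- env.get_obs(): the state, without advancing time (a new reading comes with each control period).
- env.capture(name): name is "side" or "top" or "wrist"; returns the picture (384x512x3 uint8, red, green, blue); there is no depth.
- env.camera_model(name): a dict with "fx", "fy", "cx", "cy" (pixels), "dist" ([k1, k2, p1, p2, k3] as OpenCV has them; the pictures are not rectified), "origin" and "attitude" of the camera in the world. Camera axes: x right, y down, z forward; pixel columns grow to the right and rows downward; lengths in m; the calibration is good to about 2 mm. A picture is of the moment at which its call begins: read the wrist's pose just before it. camera_model takes no time and is no camera call; for the wrist camera it gives the pose at the moment of the call.
- env.job_done(): hands the job in; it is judged then, once.
The state is a dict: "time_s": time; "joint_positions": joint angles; "qvel": joint speeds; "joint_torque": joint torques, N m; "ee_pos": TCP position; "tcp_rot": TCP orientation; "force": force on the tool from outside, world axes, zero at the start; "ft_torque": the same for the moment, N m; "finger_gap": opening from 0.0 (shut) to 1.0 (fully open); "grip_force": force on a finger pad.
Only numpy, scipy, OpenCV 4.12 (cv2) and the standard library are available. Lean on these libraries where they do the work, as an engineer would, in place of code of your own. Each camera call takes 0.05 s, during which the arm holds its last target. There are 200 camera calls.

## Task

The oak star base on the indexing table still lacks one of its six arms. First turn the table by its fitted arms until the empty housing clicks into place in line with the little rest block; then pick up the loose oak arm that matches the fitted ones, lift it high over the covered timber stack and offer it up: level, in line over the empty housing and as far in as the fitted arms are, about 1 cm clear above the hub, without it ever touching the star base or the indexing table. Finish while still holding it there so that I can sight along the joint before it goes in, and leave the other loose things where they lie.

Things in the scene. Friction and masses are not known exactly. Their poses are not given: they have to be found in the camera images.
- index_table: Fixed indexing table to the robot's right: round plywood base, radius 100 mm, 16 mm high, with a tongue (56 mm wide, out to 166 mm) along its own -x. Origin on the turning axis, on the work surface; z up; its -x, roughly towards the robot, points to the station where the arm is fitted. Spring plunger along +x: up to 32 mm high, out to 153 mm. Steel turning plate: radius 85 mm, top at 29 mm.
- hub (a point): Middle of the oak hub's top, on the axis, 54 mm above the work surface. Hub radius 60 mm; six open-topped radial housings 60 degrees apart, 26 mm wide, 19 deep. Five hold oak arms (24 wide, 150 long, 19 mm thick, 24 to 174 mm from the axis, tops flush with the hub, undersides 35 mm above the work surface); one is empty. Bolt on the axis: 18 mm across, 12 mm above the hub.
- rest (a point): Middle of the top of the rest block on the tongue, 34 mm above the work surface, 146 mm from the axis along the table's -x; 30 mm (along the arm) x 44 mm, pale wood with a pencilled centre line. The fitted arms pass over it.
- star (a joint): Angle of the turning part (rad), growing counter-clockwise from above; 0 = empty housing at the station. It clicks in at every multiple of 1.047 (one step); it starts at -1.047 or -2.094 (rarely between), so turn it counter-clockwise one or two steps. A step takes up to 0.5 N m (4.5 N on a fitted arm 115 mm out); let go within 0.3 rad of a click, it springs into it.
- housing (a point): On the turning part: point at hub-top height, 99 mm from the axis, over the line of the empty housing, where the middle of the missing arm belongs. Its own -x points outwards along the housing. The fitted arms lie at every 60 degrees round the axis from it.
- station (a point): Fixed on the table, axes parallel to the table's: 99 mm from the axis along the table's -x, at hub-top height (54 mm above the work surface). The middle of the loose arm's underside must hover about 10 mm above this point, the arm's length along the table's x.
- new_arm: The loose oak arm, same as the fitted ones: 24 mm wide (x), 150 long (y), 19 thick (z), about 50 g. Origin: middle of its underside; either end may go inwards. Lies flat to the robot's left; between it and the table stands the covered timber stack, a fixed diagonal ridge under a blue sheet, up to 220 mm high, from about x 0.42, y 0.07 to x 0.76, y 0.40 (about 0.15 m thick).
- wide_strip: Loose oak strip 36 x 170 x 22 mm, origin at the middle of its underside, length along its y; leave it alone.
- long_stick: Loose square oak stick 23 x 200 x 22 mm, origin at the middle of its underside, length along its y; leave it alone.
- stone_box: Loose closed wooden oilstone box 70 x 190 x 45 mm, origin at the middle of its underside, length along its y; leave it alone.

How it is judged:
On the way, in this order (a step that is already met when the one before it is completed fails the run):
1. the empty housing has clicked into line with the rest block, with the loose arm still lying on the table (distance between housing and station below 0.005 m and height (world z) of new_arm below 0.03 m), for 0.3 s.
2. the loose arm is lifted higher than the covered timber stack (height (world z) of new_arm above 0.22 m and contact force between the fingers and new_arm above 1 N), for 0.2 s.
At the end, for the whole second after the job is handed in: Empty housing clicked in at the station (within 5 mm, 99 mm out); the arm held still over it, underside 3 to 18 mm above the hub top, centred within 4 mm across and 8 mm along the housing, in line and level within 0.06 rad, touching neither star base nor table (distance between housing and station below 0.005 m and x of new_arm in the frame of station between -0.008 and 0.008 m and y of new_arm in the frame of station between -0.004 and 0.004 m and z of new_arm in the frame of station between 0.003 and 0.018 m and angle between the y axis of new_arm and the x axis of station, either way round below 0.06 rad and angle between new_arm's own z axis and vertical below 0.06 rad and linear speed of new_arm below 0.02 m/s and contact force between the fingers and new_arm above 1 N and contact force between new_arm and index_table below 0.05 N); the arm keeps its last pose, push and grip.
It fails at once if the loose arm touches the star base or the indexing table (contact force between new_arm and index_table above 0.3 N).
It fails at once if another loose thing is disturbed (moved more than 2 cm) (distance of any of wide_strip, long_stick, stone_box from where it was at the start of the episode above 0.02 m).
It also fails if it takes over 72 s, if anything falls off the work surface, if the arm or the gripper's body presses on something with over 40 N, if the wrist force passes 120 N, or if a joint passes its speed limit or range.

## Working session

There is one attempt and no reset: what is moved stays moved. The work goes in short steps, Python scripts to look and compute and a shell command to move; the robot and the scene stay as the last step left them, time stands still between calls to the robot, and variables do not carry over. Pictures are saved under pics/ and viewed, at most 10 in all, crops included, and the job is handed in when it is done.

```bash
ls; mkdir -p pics
python3 - <<'E'
from station import env
import cv2
o=env.get_obs();print({k:(v if not hasattr(v,'round') else v) for k,v in o.items()},env.pinch_z)
for n in("top","side"):
    cv2.imwrite(f"pics/{n}0.png",env.capture(n)[:,:,::-1]); print(n,env.camera_model(n))
E
```

```text
drive.py
pics
station.py
{'time_s': 0.0, 'joint_positions': array([-1.18390844,  0.46946562, -0.04857694,  1.53370378,  0.02408277,
        1.14098598, -0.0823181 ]), 'qvel': array([-6.60799783e-05,  9.94233326e-05,  1.51085589e-03, -2.15803009e-04,
       -2.66251104e-04, -1.97266792e-04, -5.24375727e-04]), 'joint_torque': array([ 2.64159144e-04, -5.07971227e+01, -8.04115087e-02, -2.36159313e+01,
       -6.12861011e-02,  3.77766998e-02,  1.76496196e-04]), 'ee_pos': array([0.27239232, 0.61693822, 0.2214789 ]), 'tcp_rot': array([ 2.06404203e-01,  9.78466314e-01, -9.73823221e-04, -1.72193895e-04]), 'force': array([ 0.89413341,  0.1859037 , -0.27545554]), 'ft_torque': array([-0.00201874,  0.0338854 ,  0.00710623]), 'grip_force': 0.0, 'finger_gap': 0.9992638830785369} -0.0187
top {'fx': 455.7736238628888, 'fy': 455.7736238628888, 'cx': 260.5888711851577, 'cy': 190.54004621263462, 'dist': array([-0.15790472,  0.        ,  0.        ,  0.        ,  0.        ]), 'origin': array([0.26039067, 0.19680315, 1.53027763]), 'attitude': array([-0.69955449,  0.71008584, -0.05803042,  0.05508251])}
side {'fx': 384.8982340678019, 'fy': 384.8982340678019, 'cx': 254.43974349238965, 'cy': 193.38142899177538, 'dist': array([-0.11805654,  0.        ,  0.        ,  0.        ,  0.        ]), 'origin': array([0.62402389, 1.13876992, 0.8952514 ]), 'attitude': array([ 0.04955604,  0.9106019 , -0.40937329, -0.02760239])}
```

View pics/top0.png

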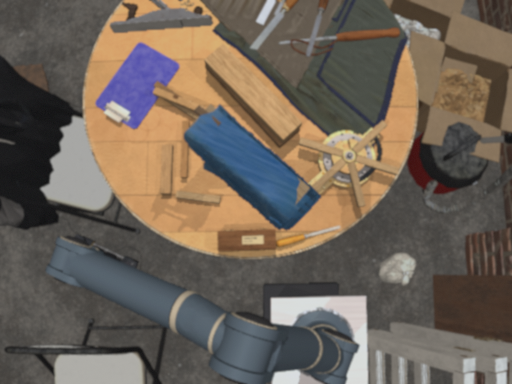

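View pics/side0.png

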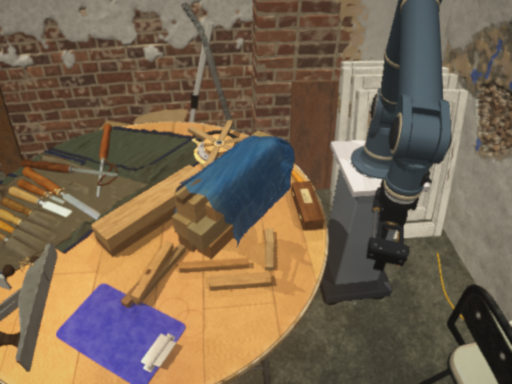

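The top view shows the star table at about (349,158) and three loose strips near (167,168), (184,160) and (199,197), with the blue stack between them. The side view agrees. I'll zoom in next.

```bash
cat > h.py <<'E'
import numpy as np, cv2
from scipy.spatial.transform import Rotation as R
from station import env
def K(m): return np.array([[m['fx'],0,m['cx']],[0,m['fy'],m['cy']],[0,0,1]])
def unproj(m,px,z):
    p=cv2.undistortPoints(np.array(px,float).reshape(-1,1,2),K(m),m['dist'])[:,0]
    d=R.from_quat(m['attitude']).apply(np.c_[p,np.ones(len(p))]); o=m['origin']
    return o+d*((z-o[2])/d[:,2])[:,None]
def proj(m,P):
    r=R.from_quat(m['attitude']).inv(); 
    return cv2.projectPoints(np.array(P,float).reshape(-1,1,3),r.as_rotvec(),r.apply(-m['origin']),K(m),m['dist'])[0][:,0]
E
python3 - <<'E'
import cv2,numpy as np
from h import *
a=cv2.imread('pics/top0.png')
c1=cv2.resize(a[110:220,290:410],None,fx=5,fy=5,interpolation=cv2.INTER_CUBIC)
cv2.imwrite('pics/c1.png',c1)
c2=cv2.resize(a[135:215,140:240],None,fx=7,fy=7,interpolation=cv2.INTER_CUBIC)
cv2.imwrite('pics/c2.png',c2)
m=env.camera_model('top'); print(unproj(m,[[349,157]],.066),unproj(m,[[167,168],[184,160],[199,197]],.02))
E
```

```text
[[ 0.60527435 -0.10621441  0.066     ]] [[0.5867236  0.50618156 0.02      ]
 [0.61358475 0.44813477 0.02      ]
 [0.48535011 0.39571565 0.02      ]]
```

View pics/c1.png

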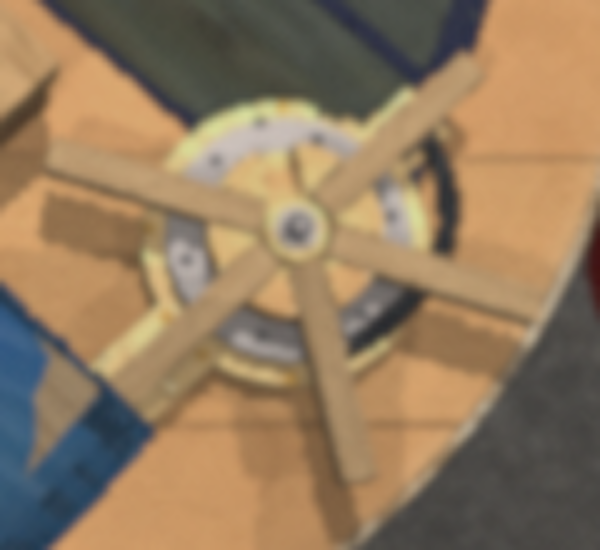

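View pics/c2.png

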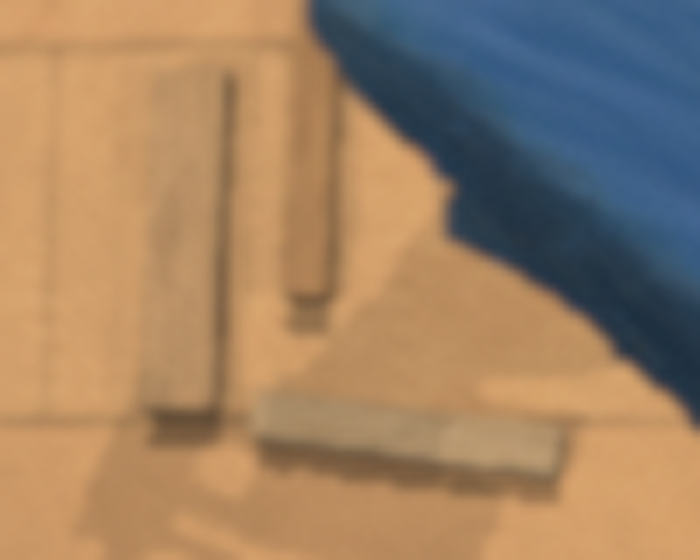

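The bolt is at c1 (298,228). The empty housing points up at about (290,150), and a fitted arm lies over the tongue at lower left, so the table needs two steps counter-clockwise. In c2 the 150 mm arm is the lower piece, from (255,415) to (555,450). The wide strip is on the left and the long stick runs beside the stack.

I'll raise the tool and move it towards the table.

Units first: shifts go in shares of 50 mm and turns go in shares of 4 rad. So -0.05 m is -1, -0.03 m is -0.6.

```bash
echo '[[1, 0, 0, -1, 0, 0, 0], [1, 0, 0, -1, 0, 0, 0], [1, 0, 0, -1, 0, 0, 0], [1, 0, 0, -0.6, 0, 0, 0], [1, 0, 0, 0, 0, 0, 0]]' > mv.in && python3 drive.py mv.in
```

```text
refused: ROWS must be a list holding one list of rows, three levels of brackets. Nothing was moved.
```

Wrong form. The message asks for a list holding one list of rows, three levels of brackets, so I'll send the same numbers that way.

```bash
echo '[[[1, 0, 0, -1, 0, 0, 0], [1, 0, 0, -1, 0, 0, 0], [1, 0, 0, -1, 0, 0, 0], [1, 0, 0, -0.6, 0, 0, 0], [1, 0, 0, 0, 0, 0, 0]]]' > mv.in && python3 drive.py mv.in
python3 - <<'E'
from h import *
m=env.camera_model('wrist');o=env.get_obs();T=R.from_quat(o['tcp_rot'])
print(m['fx'],m['dist'],T.inv().apply(m['origin']-o['ee_pos']),(T.inv()*R.from_quat(m['attitude'])).as_matrix().round(3))
# target TCP directly so camera over axis
print(o['ee_pos'],T.as_matrix().round(3)); print(T.inv().apply(np.array([.56,-.10,.40])-o['ee_pos']))
E
```

```text
time_s: 0.6
ee_pos: [0.2732, 0.6191, 0.4084]
tcp_rot: [0.206, 0.978, 0.005, 0.001]
force: [-0.0, 0.4, 0.9]
finger_gap: 0.997
grip_force: 0.0
297.65457985301987 [-0.07743008  0.          0.          0.          0.        ] [ 0.06879752 -0.0005794  -0.161631  ] [[ 0.    -0.968 -0.253]
 [ 1.    -0.     0.001]
 [-0.001 -0.253  0.968]]
[0.27315207 0.61908271 0.40836178] [[-0.915  0.404  0.003]
 [ 0.404  0.915  0.009]
 [ 0.001  0.01  -1.   ]]
[-0.55289996 -0.54196552  0.00256974]
```

To row units: -0.035 m is -0.7, -0.034 m is -0.68.

```bash
echo '[[[0.5, -0.7, -0.68, 0, 0, 0, 0], [0.5, -0.7, -0.68, 0, 0, 0, 0], [0.5, -0.7, -0.68, 0, 0, 0, 0], [0.5, -0.7, -0.68, 0, 0, 0, 0], [0.5, -0.7, -0.68, 0, 0, 0, 0]]]' > mv.in && python3 drive.py mv.in
echo '[[[0, -0.7, -0.68, 0, 0, 0, 0], [0, -0.7, -0.68, 0, 0, 0, 0], [0, -0.7, -0.68, 0, 0, 0, 0], [0, -0.7, -0.68, 0, 0, 0, 0], [0, -0.7, -0.68, 0, 0, 0, 0]]]' > mv.in && python3 drive.py mv.in
echo '[[[0, -0.7, -0.68, 0, 0, 0, 0], [0, -0.7, -0.68, 0, 0, 0, 0], [0, -0.7, -0.68, 0, 0, 0, 0], [0, -0.7, -0.68, 0, 0, 0, 0], [0, -0.7, -0.68, 0, 0, 0, 0]]]' > mv.in && python3 drive.py mv.in
echo '[[[0, 0, 0, 0, 0, 0, 0], [0, 0, 0, 0, 0, 0, 0]]]' > mv.in && python3 drive.py mv.in
python3 - <<'E'
from h import *
m=env.camera_model('wrist');o=env.get_obs()
im=env.capture('wrist')[:,:,::-1];cv2.imwrite('pics/w1.png',im);np.save('w1.npy',m,allow_pickle=True)
print(o['joint_positions'].round(2),o['ee_pos'])
E
```

```text
time_s: 1.1
ee_pos: [0.3641, 0.3888, 0.4009]
tcp_rot: [0.206, 0.978, -0.001, -0.001]
force: [1.0, 0.8, 0.7]
finger_gap: 0.631
grip_force: 0.0
time_s: 1.6
ee_pos: [0.4552, 0.1628, 0.4012]
tcp_rot: [0.206, 0.978, -0.001, -0.001]
force: [0.6, 0.2, 0.2]
finger_gap: 0.172
grip_force: 0.0
time_s: 2.1
ee_pos: [0.5466, -0.0629, 0.4011]
tcp_rot: [0.206, 0.978, -0.0, -0.001]
force: [0.4, -0.1, -0.0]
finger_gap: 0.008
grip_force: 0.0
time_s: 2.3
ee_pos: [0.5464, -0.0621, 0.4009]
tcp_rot: [0.208, 0.978, -0.0, -0.001]
force: [-0.3, 1.0, -0.2]
finger_gap: 0.006
grip_force: 0.0
[-0.37  0.16  0.48  1.58 -0.07  1.42  1.27] [ 0.54636971 -0.06208641  0.40092634]
```

View pics/w1.png

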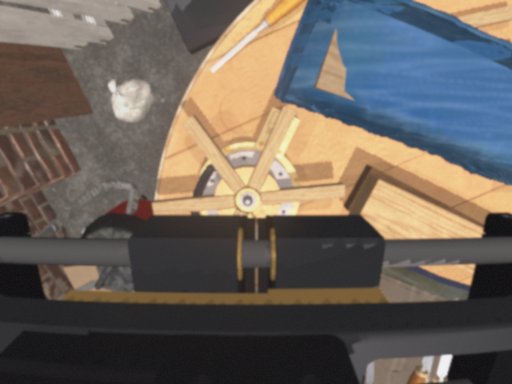

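The wrist view shows the bolt at (247,200) and fitted arm tips at about (288,112), (192,108) and (345,188).

Run:
```python
from h import *
m=np.load('w1.npy',allow_pickle=True).item()
c=unproj(m,[[247,200]],.066)[0]; t=unproj(m,[[288,112],[192,108],[344,189]],.054)
print(c,[(np.hypot(*(p-c)[:2]).round(3),np.degrees(np.arctan2(*(p-c)[[1,0]])).round(1)) for p in t])
mt=env.camera_model('top'); c=unproj(mt,[[290+298/5-.5,110+228/5-.5]],.066)[0]
t=unproj(mt,[[290+x/5-.5,110+y/5-.5] for x,y in [[55,160],[125,395],[355,472],[538,305],[470,68]]],.054)
print(c,[(np.hypot(*(p-c)[:2]).round(3),np.degrees(np.arctan2(*(p-c)[[1,0]])).round(1)) for p in t])
```

```text
[ 0.61272785 -0.10912514  0.066     ] [(np.float64(0.164), np.float64(131.2)), (np.float64(0.18), np.float64(-173.8)), (np.float64(0.173), np.float64(71.5))]
[ 0.61174853 -0.10688157  0.066     ] [(np.float64(0.168), np.float64(72.1)), (np.float64(0.161), np.float64(132.6)), (np.float64(0.166), np.float64(-168.6)), (np.float64(0.172), np.float64(-107.5)), (np.float64(0.172), np.float64(-48.2))]
```

To row units: 0.14 rad is 0.035.

```bash
echo '[[[0, 0, 0, 0, 0, 0, 0.035], [0, 0, 0, 0, 0, 0, 0.035], [0, 0, 0, 0, 0, 0, 0.035], [0, 0, 0, 0, 0, 0, 0.035], [0, 0, 0, 0, 0, 0, 0.035]]]' > mv.in && python3 drive.py mv.in >/dev/null
echo '[[[0, 0, 0, 0, 0, 0, 0.035], [0, 0, 0, 0, 0, 0, 0.035], [0, 0, 0, 0, 0, 0, 0.035], [0, 0, 0, 0, 0, 0, 0.035], [0, 0, 0, 0, 0, 0, 0.035]]]' > mv.in && python3 drive.py mv.in >/dev/null
echo '[[[0, 0, 0, 0, 0, 0, 0.035], [0, 0, 0, 0, 0, 0, 0.035], [0, 0, 0, 0, 0, 0, 0.035], [0, 0, 0, 0, 0, 0, 0.035], [0, 0, 0, 0, 0, 0, 0.035]]]' > mv.in && python3 drive.py mv.in >/dev/null
echo '[[[0, 0, 0, 0, 0, 0, 0.035], [0, 0, 0, 0, 0, 0, 0.035], [0, 0, 0, 0, 0, 0, 0.035], [0, 0, 0, 0, 0, 0, 0.035], [0, 0, 0, 0, 0, 0, 0.035]]]' > mv.in && python3 drive.py mv.in >/dev/null
echo '[[[0, 0, 0, 0, 0, 0, 0.035], [0, 0, 0, 0, 0, 0, 0.035], [0, 0, 0, 0, 0, 0, 0.035], [0, 0, 0, 0, 0, 0, 0.035], [0, 0, 0, 0, 0, 0, 0.035]]]' > mv.in && python3 drive.py mv.in
echo '[[[0, 0, 0, 0, 0, 0, 0], [0, 0, 0, 0, 0, 0, 0]]]' > mv.in && python3 drive.py mv.in >/dev/null
python3 - <<'E'
from h import *
o=env.get_obs();T=R.from_quat(o['tcp_rot'])
print(o['joint_positions'].round(2),T.as_matrix().round(3),T.inv().apply(np.array([.5236,-.1964,.041])-o['ee_pos']))
E
```

```text
time_s: 4.85
ee_pos: [0.5465, -0.0587, 0.4018]
tcp_rot: [0.926, -0.378, -0.001, -0.0]
force: [0.5, -0.2, -0.5]
finger_gap: 0.004
grip_force: 0.0
[-0.73  0.2   0.92  1.6  -0.16  1.43 -2.13] [[ 0.719 -0.695 -0.001]
 [-0.695 -0.719  0.001]
 [-0.001 -0.    -1.   ]] [0.0790016  0.11447401 0.36100558]
```

To row units: 0.04 m is 0.8, 0.038 m is 0.76.

```bash
echo '[[[0, 0.52, 0.76, 0, 0, 0, 0], [0, 0.52, 0.76, 0, 0, 0, 0], [0, 0.54, 0.76, 0, 0, 0, 0], [0, 0, 0, 0.8, 0, 0, 0], [0, 0, 0, 0.8, 0, 0, 0]]]' > mv.in && python3 drive.py mv.in
echo '[[[0, 0, 0, 0.8, 0, 0, 0], [0, 0, 0, 0.8, 0, 0, 0], [0, 0, 0, 0.8, 0, 0, 0], [0, 0, 0, 0.8, 0, 0, 0], [0, 0, 0, 0.8, 0, 0, 0]]]' > mv.in && python3 drive.py mv.in
echo '[[[0, 0, 0, 0.8, 0, 0, 0], [0, 0, 0, 0.6, 0, 0, 0], [0, 0, 0, 0.22, 0, 0, 0], [0, 0, 0, 0, 0, 0, 0]]]' > mv.in && python3 drive.py mv.in
python3 - <<'E'
from h import *
o=env.get_obs();cv2.imwrite('pics/t2.png',cv2.resize(env.capture('top')[90:220,280:420,::-1],None,fx=4,fy=4))
d=o['ee_pos'][:2]-[.612,-.108];print(o['joint_positions'].round(2),np.hypot(*d),np.degrees(np.arctan2(d[1],d[0])))
E
```

```text
time_s: 5.55
ee_pos: [0.5236, -0.1997, 0.3225]
tcp_rot: [0.926, -0.378, 0.002, -0.001]
force: [0.4, 0.4, -0.6]
finger_gap: 0.007
grip_force: 0.0
time_s: 6.05
ee_pos: [0.5238, -0.1968, 0.1208]
tcp_rot: [0.927, -0.376, -0.0, -0.0]
force: [0.5, 0.0, 0.9]
finger_gap: 0.001
grip_force: 0.0
time_s: 6.45
ee_pos: [0.523, -0.1971, 0.0404]
tcp_rot: [0.926, -0.377, -0.001, -0.0]
force: [-0.5, 0.5, 0.4]
finger_gap: 0.005
grip_force: 0.0
[-0.24  0.61  0.71  2.   -0.58  0.75 -1.52] 0.12592049367602356 -134.95785002257736
```

To row units: 0.0126 m is 0.252, -0.0006 m is -0.012, -0.1 rad is -0.025.

```bash
echo '[[[0, 0.252, -0.012, 0, 0, 0, -0.025], [0, 0.252, -0.012, 0, 0, 0, -0.025], [0, 0.252, -0.012, 0, 0, 0, -0.025], [0, 0.252, -0.012, 0, 0, 0, -0.025], [0, 0.252, -0.012, 0, 0, 0, -0.025]]]' > mv.in && python3 drive.py mv.in
echo '[[[0, 0.252, -0.012, 0, 0, 0, -0.025], [0, 0.252, -0.012, 0, 0, 0, -0.025], [0, 0.252, -0.012, 0, 0, 0, -0.025], [0, 0.252, -0.012, 0, 0, 0, -0.025], [0, 0.252, -0.012, 0, 0, 0, -0.025]]]' > mv.in && python3 drive.py mv.in
echo '[[[0, 0.252, -0.012, 0, 0, 0, -0.025], [0, 0.252, -0.012, 0, 0, 0, -0.025], [0, 0, 0, 0, 0, 0, 0], [0, 0, 0, 0, 0, 0, 0]]]' > mv.in && python3 drive.py mv.in
python3 - <<'E'
from h import *
o=env.get_obs();cv2.imwrite('pics/t3.png',cv2.resize(env.capture('top')[90:220,280:420,::-1],None,fx=4,fy=4))
d=o['ee_pos'][:2]-[.612,-.108];print(o['joint_positions'].round(2),np.hypot(*d),np.degrees(np.arctan2(d[1],d[0])))
E
```

```text
time_s: 7.0
ee_pos: [0.5775, -0.2301, 0.0438]
tcp_rot: [0.991, -0.134, 0.0, 0.0]
force: [-4.5, 1.4, 3.0]
finger_gap: 0.007
grip_force: 2.3
time_s: 7.5
ee_pos: [0.6418, -0.232, 0.0443]
tcp_rot: [0.993, 0.115, 0.002, 0.001]
force: [-0.0, 0.0, -0.4]
finger_gap: 0.008
grip_force: 0.0
time_s: 7.9
ee_pos: [0.6644, -0.2233, 0.0431]
tcp_rot: [0.978, 0.211, 0.001, 0.001]
force: [-0.5, -0.0, 0.2]
finger_gap: 0.003
grip_force: 0.0
[ 0.01  0.71  0.39  1.63 -0.33  0.86 -0.62] 0.1266810996469031 -65.55120419129102
```

View pics/t3.png

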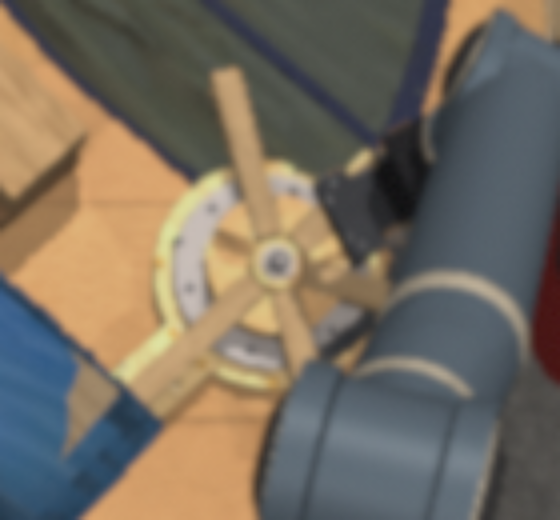

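The first step has clicked: the empty housing now points left, at (225,245) in this crop. One more step to go.

To row units: 0.0126 m is 0.252, 0.003 m is 0.06, -0.1 rad is -0.025.

```bash
echo '[[[0, 0.252, -0.012, 0.06, 0, 0, -0.025], [0, 0.252, -0.012, 0, 0, 0, -0.025], [0, 0.252, -0.012, 0, 0, 0, -0.025], [0, 0.252, -0.012, 0, 0, 0, -0.025], [0, 0.252, -0.012, 0, 0, 0, -0.025]]]' > mv.in && python3 drive.py mv.in
echo '[[[0, 0.252, -0.012, 0, 0, 0, -0.025], [0, 0.252, -0.012, 0, 0, 0, -0.025], [0, 0.252, -0.012, 0, 0, 0, -0.025], [0, 0.252, -0.012, 0, 0, 0, -0.025], [0, 0.252, -0.012, 0, 0, 0, -0.025]]]' > mv.in && python3 drive.py mv.in
echo '[[[0, 0, 0, 0, 0, 0, 0], [0, 0, 0, 0, 0, 0, 0], [0, -0.2, 0, 0, 0, 0, 0], [0, 0, 0, -0.6, 0, 0, 0], [0, 0, 0, -1, 0, 0, 0]]]' > mv.in && python3 drive.py mv.in
echo '[[[0, 0, 0, -1, 0, 0, 0], [0, 0, 0, -1, 0, 0, 0], [0, 0, 0, -1, 0, 0, 0], [0, 0, 0, -1, 0, 0, 0], [0, 0, 0, -1, 0, 0, 0]]]' > mv.in && python3 drive.py mv.in
echo '[[[0, 0, 0, 0, 0, 0, 0], [0, 0, 0, 0, 0, 0, 0]]]' > mv.in && python3 drive.py mv.in
python3 - <<'E'
from h import *
o=env.get_obs();cv2.imwrite('pics/t4.png',env.capture('top')[:,:,::-1])
m=env.camera_model('wrist');cv2.imwrite('pics/w4.png',env.capture('wrist')[:,:,::-1]);np.save('w4.npy',m,allow_pickle=True)
print(o['joint_positions'].round(2),R.from_quat(o['tcp_rot']).as_matrix().round(3))
a=cv2.resize(cv2.imread('pics/t4.png')[90:220,280:420],None,fx=3,fy=3)
w=cv2.imread('pics/w4.png');b=np.zeros((390,932,3),np.uint8);b[:,:420]=a;b[:384,420:]=w
cv2.imwrite('pics/b4.png',cv2.resize(b,(800,335)))
E
```

```text
time_s: 8.45
ee_pos: [0.7108, -0.1883, 0.0389]
tcp_rot: [0.895, 0.447, -0.002, 0.002]
force: [-3.1, -4.8, -0.5]
finger_gap: 0.006
grip_force: 2.3
time_s: 8.95
ee_pos: [0.7365, -0.127, 0.0389]
tcp_rot: [0.756, 0.655, -0.001, 0.0]
force: [-0.5, -1.5, 0.5]
finger_gap: 0.007
grip_force: 0.0
time_s: 9.45
ee_pos: [0.7318, -0.1389, 0.1149]
tcp_rot: [0.758, 0.652, -0.004, -0.003]
force: [0.5, 0.3, 0.3]
finger_gap: 0.004
grip_force: 0.0
time_s: 9.95
ee_pos: [0.7344, -0.1387, 0.371]
tcp_rot: [0.758, 0.652, -0.0, 0.001]
force: [0.4, 0.6, -0.4]
finger_gap: 0.004
grip_force: 0.0
time_s: 10.15
ee_pos: [0.7354, -0.1386, 0.3705]
tcp_rot: [0.758, 0.653, 0.001, 0.002]
force: [-0.6, 0.1, -0.2]
finger_gap: 0.004
grip_force: 0.0
[ 0.03  0.53  0.18  1.11 -0.09  1.5   0.04] [[ 0.148  0.989  0.003]
 [ 0.989 -0.148 -0.002]
 [-0.001  0.003 -1.   ]]
```

View pics/b4.png

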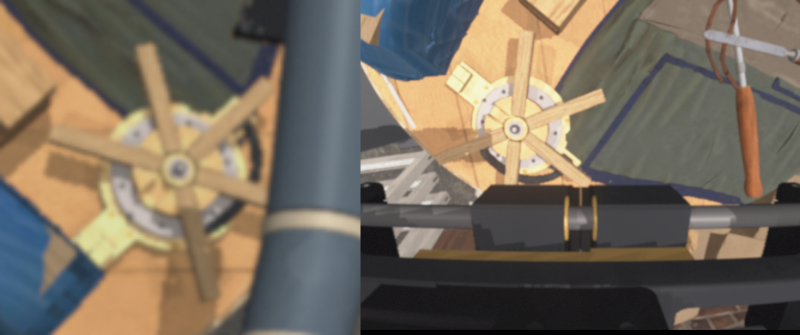

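The star has now clicked with the empty housing over the tongue: the rest block is in plain view at (462,79) in the right half, and the bolt is at (515,128). Next is the loose arm.

Run:
```python
from h import *
mt=env.camera_model('top')
q=unproj(mt,[[140+x/7-.5,135+y/7-.5] for x,y in [[256,397],[260,440],[551,474],[561,428]]],.019)
c=q.mean(0);l=(q[0]+q[1]-q[2]-q[3])/2;print(c,np.hypot(*l[:2]),np.degrees(np.arctan2(l[1],l[0])))
o=env.get_obs();T=R.from_quat(o['tcp_rot'])
print(T.inv().apply(np.r_[c[:2]+l[:2]/np.hypot(*l[:2])*-.0,.40]-o['ee_pos']))
```

```text
[0.48692804 0.40071455 0.019     ] 0.14511874830464697 82.94786811643843
[ 0.49605677 -0.32400916 -0.03250495]
```

To row units: 0.034 m is 0.68, -0.027 m is -0.54.

```bash
echo '[[[0, 0.68, -0.54, -0.06, 0, 0, 0], [0, 0.68, -0.54, -0.06, 0, 0, 0], [0, 0.68, -0.54, -0.06, 0, 0, 0], [0, 0.68, -0.54, -0.06, 0, 0, 0], [0, 0.68, -0.54, -0.06, 0, 0, 0]]]' > mv.in && python3 drive.py mv.in
echo '[[[0, 0.68, -0.54, -0.06, 0, 0, 0], [0, 0.68, -0.54, -0.06, 0, 0, 0], [0, 0.68, -0.54, -0.06, 0, 0, 0], [0, 0.68, -0.54, -0.06, 0, 0, 0], [0, 0.68, -0.54, -0.06, 0, 0, 0]]]' > mv.in && python3 drive.py mv.in
echo '[[[0.6, 0.68, -0.54, 0, 0, 0, 0], [0.6, 0.68, -0.54, 0, 0, 0, 0], [0.6, 0, 0, 0, 0, 0, 0], [0.6, 0, 0, 0, 0, 0, 0]]]' > mv.in && python3 drive.py mv.in
python3 - <<'E'
from h import *
o=env.get_obs()
m=env.camera_model('wrist');w=env.capture('wrist')[:,:,::-1];cv2.imwrite('pics/w5.png',w);np.save('w5.npy',m,allow_pickle=True)
p=proj(m,[[.487,.4007,.019]])[0];print(p,o['joint_positions'].round(2))
a=cv2.imread('pics/w4.png')[20:210,80:300]
x,y=(p-[90,60]).astype(int).clip(0);b=w[y:y+120,x:x+180]
print('crop5',x,y)
a=cv2.resize(a,None,fx=2.5,fy=2.5,interpolation=cv2.INTER_CUBIC);b=cv2.resize(b,(250*180//180,250*120//180),interpolation=cv2.INTER_CUBIC)
c=np.zeros((600,800,3),np.uint8);c[:475,:550]=a;c[:b.shape[0],550:800]=b
cv2.imwrite('pics/b5.png',c)
E
```

```text
time_s: 10.75
ee_pos: [0.6247, 0.0523, 0.3813]
tcp_rot: [0.757, 0.654, -0.002, -0.001]
force: [-0.2, 0.8, 0.4]
finger_gap: 0.004
grip_force: 0.0
time_s: 11.25
ee_pos: [0.5158, 0.2398, 0.3966]
tcp_rot: [0.757, 0.654, -0.002, -0.0]
force: [-0.2, -0.2, 0.5]
finger_gap: 0.003
grip_force: 0.0
time_s: 11.65
ee_pos: [0.4729, 0.3145, 0.3967]
tcp_rot: [0.756, 0.655, -0.002, 0.0]
force: [0.7, 0.1, -0.6]
finger_gap: 0.286
grip_force: 0.0
[257.35174012 100.35088659] [-0.61  0.19 -0.06  1.53  0.01  1.42 -0.82]
crop5 167 40
```

View pics/b5.png

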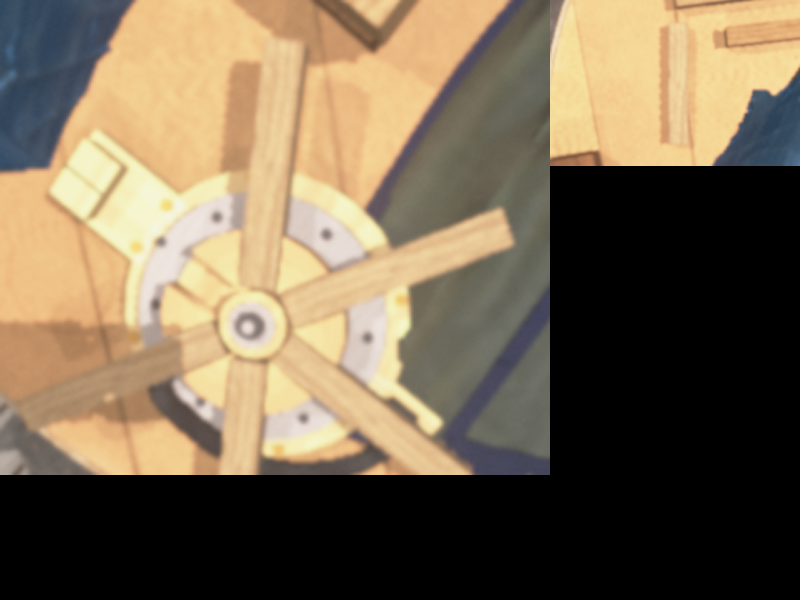

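The crops show the bolt at (250,325), arm tips at (287,40) and (507,226), and the rest block's centre near (88,176). The loose arm runs from (679,24) to (678,145) in the right inset, clear of its neighbours.

Run:
```python
from h import *
m=np.load('w4.npy',allow_pickle=True).item()
f=lambda L:[[80+x/2.5-.3,20+y/2.5-.3] for x,y in L]
c=unproj(m,f([[250,325]]),.066)[0];t=unproj(m,f([[287,40],[507,226]]),.054);r=unproj(m,f([[88,176]]),.034)[0]
print('axis',c)
for p in [*t,r]: d=(p-c)[:2];print(p,np.hypot(*d),np.degrees(np.arctan2(d[1],d[0])))
# centre from two tips at 174 mm
a,b=t[0][:2],t[1][:2];mid=(a+b)/2;v=b-a;n=np.array([-v[1],v[0]])/np.hypot(*v)
print('chord',np.hypot(*v));h=.174*np.cos(np.pi/6);print(mid+n*h,mid-n*h, 'dir',np.degrees(np.arctan2(*(mid-c[:2])[::-1])))
m=np.load('w5.npy',allow_pickle=True).item()
q=unproj(m,[[167+(x-550)/1.389,40+y/1.389] for x,y in [[669,24],[689,24],[688,146],[668,143]]],.019)
l=(q[0]+q[1]-q[2]-q[3])/2;print(q.mean(0),np.hypot(*l[:2]),np.degrees(np.arctan2(l[1],l[0])))
o=env.get_obs();T=R.from_quat(o['tcp_rot']);c=q.mean(0);print(T.as_matrix().round(3),T.inv().apply(np.r_[c[:2],.004]-o['ee_pos']))
```

```text
axis [ 0.61811292 -0.10930943  0.066     ]
[0.6706177  0.05388911 0.054     ] 0.17143662298472817 72.16580518097119
[ 0.78584157 -0.07366215  0.054     ] 0.17147485699063275 11.998515839915472
[ 5.23402285e-01 -6.67174966e-05  3.40000000e-02] 0.14458241696615606 130.9244515872745
chord 0.1718890994383502
[0.84004881 0.09112572] [ 0.61641046 -0.11089875] dir 42.078459734874556
[0.49039971 0.39777983 0.019     ] 0.14783144175898272 81.46857033477241
[[ 0.145  0.989 -0.002]
 [ 0.989 -0.145 -0.002]
 [-0.003 -0.002 -1.   ]] [0.08720915 0.0045362  0.39271148]
```

To row units: 0.05 m is 1, 0.044 m is 0.88.

```bash
echo '[[[0.6, 0.88, 0.04, 0, 0, 0, 0], [0.6, 0.86, 0.04, 0, 0, 0, 0], [0.6, 0, 0, 1, 0, 0, 0], [0.6, 0, 0, 1, 0, 0, 0], [0.6, 0, 0, 1, 0, 0, 0]]]' > mv.in && python3 drive.py mv.in
echo '[[[0.6, 0, 0, 1, 0, 0, 0], [0.6, 0, 0, 1, 0, 0, 0], [0.6, 0, 0, 1, 0, 0, 0], [0.6, 0, 0, 0.6, 0, 0, 0], [0.6, 0, 0, 0, 0, 0, 0]]]' > mv.in && python3 drive.py mv.in
python3 - <<'E'
from h import *
o=env.get_obs();T=R.from_quat(o['tcp_rot']);print(o['ee_pos'])
m=env.camera_model('wrist');w=env.capture('wrist')[:,:,::-1];cv2.imwrite('pics/w6.png',w)
cv2.imwrite('pics/t6.png',env.capture('top')[:,:,::-1])
E
```

```text
time_s: 12.2
ee_pos: [0.4918, 0.3976, 0.2461]
tcp_rot: [0.758, 0.653, -0.0, 0.001]
force: [0.7, 0.3, -0.7]
finger_gap: 0.591
grip_force: 0.0
time_s: 12.7
ee_pos: [0.4887, 0.3947, 0.0629]
tcp_rot: [0.758, 0.653, -0.006, 0.001]
force: [0.8, -0.5, 0.4]
finger_gap: 0.599
grip_force: 0.0
[0.48870342 0.39467395 0.06290004]
```

To row units: 0.03 m is 0.6, 0.003 m is 0.06.

```bash
echo '[[[0.6, 0.06, 0.04, 0.6, 0, 0, 0], [0.6, 0, 0, 0.4, 0, 0, 0], [0.6, 0, 0, 0.16, 0, 0, 0], [0.6, 0, 0, 0, 0, 0, 0]]]' > mv.in && python3 drive.py mv.in 15
echo '[[[0, 0, 0, 0, 0, 0, 0], [0, 0, 0, 0, 0, 0, 0], [0, 0, 0, 0, 0, 0, 0], [0, 0, 0, 0, 0, 0, 0], [0, 0, 0, 0, 0, 0, 0]]]' > mv.in && python3 drive.py mv.in 15
echo '[[[0, 0, 0, 0, 0, 0, 0], [0, 0, 0, -0.2, 0, 0, 0], [0, 0, 0, -0.6, 0, 0, 0], [0, 0, 0, -1, 0, 0, 0], [0, 0, 0, -1, 0, 0, 0]]]' > mv.in && python3 drive.py mv.in 20
```

```text
time_s: 13.2
ee_pos: [0.4937, 0.4025, 0.0115]
tcp_rot: [0.757, 0.654, 0.001, 0.0]
force: [0.1, 0.7, 0.1]
finger_gap: 0.601
grip_force: 0.0
time_s: 13.7
ee_pos: [0.4928, 0.4028, 0.0111]
tcp_rot: [0.756, 0.654, 0.0, -0.0]
force: [-0.9, 0.2, 3.4]
finger_gap: 0.272
grip_force: 15.0
time_s: 14.2
ee_pos: [0.4923, 0.4019, 0.1517]
tcp_rot: [0.756, 0.654, -0.001, -0.0]
force: [-0.1, 1.0, -0.5]
finger_gap: 0.273
grip_force: 20.0
```

Gripped: opening 0.273 × 87 mm = 24 mm. I'll lift it high and work out the transit.

To row units: -0.05 m is -1.

```bash
echo '[[[0, 0, 0, -1, 0, 0, 0], [0, 0, 0, -1, 0, 0, 0], [0, 0, 0, -1, 0, 0, 0], [0, 0, 0, -1, 0, 0, 0], [0, 0, 0, 0, 0, 0, 0]]]' > mv.in && python3 drive.py mv.in 20
echo '[[[0, 0, 0, 0, 0, 0, 0], [0, 0, 0, 0, 0, 0, 0], [0, 0, 0, 0, 0, 0, 0]]]' > mv.in && python3 drive.py mv.in
python3 - <<'E'
from h import *
o=env.get_obs();T=R.from_quat(o['tcp_rot']);print(o['joint_positions'].round(2),T.as_matrix().round(3))
s=np.array([.613,-.108])+.099*np.array([np.cos(np.radians(132)),np.sin(np.radians(132))]);print(s,T.inv().apply(np.r_[s,.36]-o['ee_pos']))
cv2.imwrite('pics/t7.png',env.capture('top')[:,:,::-1]);cv2.imwrite('pics/s7.png',env.capture('side')[:,:,::-1]);cv2.imwrite('pics/w7.png',env.capture('wrist')[:,:,::-1])
E
```

```text
time_s: 14.7
ee_pos: [0.4951, 0.4046, 0.36]
tcp_rot: [0.757, 0.654, 0.008, -0.0]
force: [0.5, -0.3, -0.2]
finger_gap: 0.272
grip_force: 20.0
time_s: 15.0
ee_pos: [0.4921, 0.4018, 0.3484]
tcp_rot: [0.756, 0.654, -0.002, 0.0]
force: [0.6, 0.1, -0.4]
finger_gap: 0.272
grip_force: 20.0
[-0.69  0.33 -0.09  1.45  0.03  1.36 -0.92] [[ 0.144  0.99  -0.003]
 [ 0.99  -0.144 -0.003]
 [-0.003 -0.003 -1.   ]]
[ 0.54675607 -0.03442866] [-0.42382813  0.11703289 -0.01063136]
```

To row units: -0.035 m is -0.7, -0.03 m is -0.6.

```bash
echo '[[[0, -0.6, 0.16, 0, 0, 0, 0], [0, -0.7, 0.2, 0, 0, 0, 0], [0, -0.7, 0.2, 0, 0, 0, 0], [0, -0.7, 0.2, 0, 0, 0, 0], [0, -0.7, 0.2, 0, 0, 0, 0]]]' > mv.in && python3 drive.py mv.in
echo '[[[0, -0.7, 0.2, 0, 0, 0, 0], [0, -0.7, 0.2, 0, 0, 0, 0], [0, -0.7, 0.2, 0, 0, 0, 0], [0, -0.7, 0.2, 0, 0, 0, 0], [0, -0.7, 0.2, 0, 0, 0, 0]]]' > mv.in && python3 drive.py mv.in >/dev/null
echo '[[[0, -0.7, 0.2, 0, 0, 0, 0], [0, -0.7, 0.2, 0, 0, 0, 0], [0, -0.18, -0.02, 0, 0, 0, 0], [0, 0, 0, 0, 0, 0, 0.035], [0, 0, 0, 0, 0, 0, 0.035]]]' > mv.in && python3 drive.py mv.in
echo '[[[0, 0, 0, 0, 0, 0, 0.035], [0, 0, 0, 0, 0, 0, 0.035], [0, 0, 0, 0, 0, 0, 0.035], [0, 0, 0, 0, 0, 0, 0.035], [0, 0, 0, 0, 0, 0, 0.035]]]' > mv.in && python3 drive.py mv.in >/dev/null
echo '[[[0, 0, 0, 0, 0, 0, 0.035], [0, 0, 0, 0, 0, 0, 0.035], [0, 0, 0, 0, 0, 0, 0.035], [0, 0, 0, 0, 0, 0, 0.035], [0, 0, 0, 0, 0, 0, 0.035]]]' > mv.in && python3 drive.py mv.in >/dev/null
echo '[[[0, 0, 0, 0, 0, 0, 0.035], [0, 0, 0, 0, 0, 0, 0.035], [0, 0, 0, 0, 0, 0, 0.035], [0, 0, 0, 0, 0, 0, 0.035], [0, 0, 0, 0, 0, 0, 0.006]]]' > mv.in && python3 drive.py mv.in >/dev/null
echo '[[[0, 0, 0, 0, 0, 0, 0], [0, 0, 0, 0, 0, 0, 0], [0, 0, 0, 0, 0, 0, 0]]]' > mv.in && python3 drive.py mv.in
cat > tgt.py <<'E'
from h import *
o=env.get_obs();T=R.from_quat(o['tcp_rot']);M=T.as_matrix()
print(o['joint_positions'].round(2),o['ee_pos'],'xdir',np.degrees(np.arctan2(M[1,0],M[0,0])),M[:,2].round(3),'v',abs(o['qvel']).max())
A=np.array([.613,-.108]);u=np.array([np.cos(np.radians(132)),np.sin(np.radians(132))])
print('to go',T.inv().apply(np.r_[A+.099*u,.075]-o['ee_pos']))
E
python3 tgt.py
```

```text
time_s: 15.65
ee_pos: [0.5157, 0.2258, 0.35]
tcp_rot: [0.756, 0.654, -0.0, -0.0]
force: [-0.2, -0.3, -0.8]
finger_gap: 0.272
grip_force: 20.0
time_s: 16.65
ee_pos: [0.547, -0.0339, 0.3501]
tcp_rot: [0.842, 0.539, -0.0, -0.001]
force: [0.1, 0.7, -0.6]
finger_gap: 0.276
grip_force: 20.0
time_s: 18.45
ee_pos: [0.5473, -0.0338, 0.3504]
tcp_rot: [0.914, -0.406, -0.0, -0.0]
force: [0.4, 0.3, -0.9]
finger_gap: 0.273
grip_force: 20.0
[-0.35  0.17  0.4   1.67 -0.07  1.31 -2.35] [ 0.54725475 -0.03384546  0.35044397] xdir -47.94663331527802 [-0.  0. -1.] v 0.005501712611413094
to go [1.63493975e-04 7.57598761e-04 2.75443947e-01]
```

To row units: 0.05 m is 1, 0.04 m is 0.8.

```bash
echo '[[[0, 0, 0, 0.8, 0, 0, 0], [0, 0, 0, 1, 0, 0, 0], [0, 0, 0, 1, 0, 0, 0], [0, 0, 0, 0.8, 0, 0, 0], [0, 0, 0, 0.4, 0, 0, 0]]]' > mv.in && python3 drive.py mv.in
echo '[[[0, 0, 0, 0, 0, 0, 0], [0, 0, 0, 0, 0, 0, 0], [0, 0, 0, 0, 0, 0, 0]]]' > mv.in && python3 drive.py mv.in
python3 tgt.py
python3 - <<'E'
from h import *
m=env.camera_model('wrist');w=env.capture('wrist')[:,:,::-1];cv2.imwrite('pics/w8.png',w);np.save('w8.npy',m,allow_pickle=True)
t=env.capture('top')[:,:,::-1];cv2.imwrite('pics/t8.png',t)
c=np.zeros((600,800,3),np.uint8);c[:384,:512]=w
c[:360,512:800]=cv2.resize(t[100:220,310:406],None,fx=3,fy=3,interpolation=cv2.INTER_CUBIC)
s=env.capture('side')[:,:,::-1];cv2.imwrite('pics/s8.png',s);c[384:600,:512]=cv2.resize(s[100:172,150:321],(512,216),interpolation=cv2.INTER_CUBIC)
cv2.imwrite('pics/b8.png',c)
E
```

```text
time_s: 18.95
ee_pos: [0.5449, -0.0337, 0.1468]
tcp_rot: [0.914, -0.407, -0.003, 0.001]
force: [-0.2, 0.3, 0.7]
finger_gap: 0.273
grip_force: 20.0
time_s: 19.25
ee_pos: [0.5488, -0.0341, 0.1523]
tcp_rot: [0.913, -0.407, 0.002, -0.001]
force: [0.9, -0.8, -0.9]
finger_gap: 0.273
grip_force: 20.0
[-0.31  0.35  0.37  1.93 -0.16  0.89 -2.27] [ 0.54876026 -0.03410359  0.15230947] xdir -48.01443149801996 [ 0.004  0.    -1.   ] v 0.0071370995853290015
to go [-0.00126704  0.00192621  0.07730175]
```

View pics/b8.png

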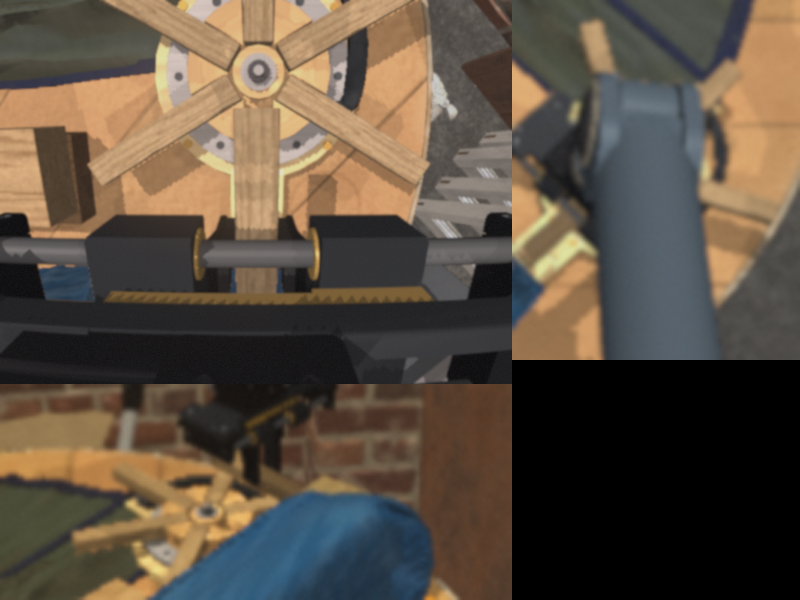

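The wrist view shows the bolt at (260,70), the held arm's inner end at (237–279,108), and fitted tips at about (96,174) and (423,173). The arm lies nicely along the housing line. Measuring that line:

Run:
```python
from h import *
m=np.load('w8.npy',allow_pickle=True).item()
o=env.get_obs();T=R.from_quat(o['tcp_rot']);M=T.as_matrix()
tf=lambda px,z:T.inv().apply(unproj(m,px,z)-o['ee_pos']).round(4)
print('bolt',tf([[260,70]],.066),unproj(m,[[260,70]],.066))
print('tips',tf([[96.5,174.5],[422.5,173]],.054))
print('tips w',unproj(m,[[96.5,174.5],[422.5,173]],.054))
print('opp arm',tf([[258,30],[257.5,10]],.054))
print('held end',tf([[237,108],[279,108],[235.5,212],[279,212]],.160))
g=cv2.imread('pics/w8.png').astype(int).sum(2)
for y in(8,16,24,32,115,130,150,170,190,208):
    d=np.abs(np.diff(cv2.GaussianBlur(g[y-2:y+3].mean(0)[None].astype(np.float32),(5,1),0)[0]))
    print(y,[(int(x),int(d[x])) for x in range(222,296) if d[x]>14 and d[x]==d[x-2:x+3].max()])
```

```text
bolt [[0.1016 0.003  0.0862]] [[ 0.61426836 -0.11146822  0.066     ]]
tips [[ 0.015  -0.1461  0.0984]
 [ 0.0168  0.1515  0.0977]]
tips w [[ 0.66715452  0.05264438  0.054     ]
 [ 0.44712302 -0.14771938  0.054     ]]
opp arm [[0.1344 0.0014 0.0982]
 [0.1497 0.001  0.0982]]
held end [[ 0.0711 -0.0095 -0.0079]
 [ 0.0711  0.0116 -0.0079]
 [ 0.0161 -0.0112 -0.0079]
 [ 0.0161  0.0126 -0.008 ]]
8 [(240, 50), (244, 22), (262, 17), (267, 15), (271, 31), (274, 45)]
16 [(241, 50), (262, 19), (267, 15), (271, 26), (274, 42)]
24 [(241, 44), (274, 42)]
32 [(225, 18), (241, 39), (260, 14), (274, 39), (290, 17)]
115 [(232, 28), (271, 16), (279, 48)]
130 [(232, 29), (279, 39)]
150 [(222, 16), (232, 30), (279, 26), (288, 15)]
170 [(233, 39), (272, 19), (278, 58)]
190 [(230, 42), (234, 45), (278, 61), (282, 69), (288, 31)]
208 [(230, 40), (234, 33), (252, 15), (272, 22), (277, 58), (282, 67), (287, 24)]
```

Units first: shifts go in shares of 50 mm and turns go in shares of 4 rad. So 0.02 m is 0.4, 0.005 m is 0.1.

```bash
echo '[[[0, 0.1, 0.04, 0.2, 0, 0, 0], [0, 0, 0, 0.4, 0, 0, 0], [0, 0, 0, 0.4, 0, 0, 0], [0, 0, 0, 0.2, 0, 0, 0], [0, 0, 0, 0, 0, 0, 0]]]' > mv.in && python3 drive.py mv.in
echo '[[[0, 0, 0, 0, 0, 0, 0], [0, 0, 0, 0, 0, 0, 0], [0, 0, 0, 0, 0, 0, 0]]]' > mv.in && python3 drive.py mv.in
python3 tgt.py;echo '[[[0, 0, 0, 0, 0, 0, 0]]]' > mv.in && python3 drive.py mv.in;python3 tgt.py;echo '[[[0, 0, 0, 0, 0, 0, 0], [0, 0, 0, 0, 0, 0, 0]]]' > mv.in && python3 drive.py mv.in; python3 tgt.py
python3 - <<'E'
from h import *
m=env.camera_model('wrist');w=env.capture('wrist')[:,:,::-1];cv2.imwrite('pics/w9.png',w);np.save('w9.npy',m,allow_pickle=True)
g=w.astype(int).sum(2)
for y in(8,16,24,32,105,115,130,150,170,190,208):
    d=np.abs(np.diff(cv2.GaussianBlur(g[y-2:y+3].mean(0)[None].astype(np.float32),(5,1),0)[0]))
    print(y,[(int(x),int(d[x])) for x in range(222,296) if d[x]>14 and d[x]==d[x-2:x+3].max()])
E
```

```text
time_s: 19.9
ee_pos: [0.5481, -0.0392, 0.089]
tcp_rot: [0.913, -0.407, -0.001, 0.001]
force: [-1.1, 0.1, -0.9]
finger_gap: 0.274
grip_force: 20.0
time_s: 20.2
ee_pos: [0.5498, -0.0391, 0.0914]
tcp_rot: [0.913, -0.407, 0.001, -0.0]
force: [-0.9, 0.2, 0.0]
finger_gap: 0.271
grip_force: 20.0
[-0.27  0.43  0.34  1.97 -0.2   0.76 -2.22] [ 0.54981177 -0.03906002  0.09135472] xdir -48.022517890625096 [ 0.002  0.    -1.   ] v 0.0034929093811555158
to go [-0.00550353 -0.0008028   0.01635024]
time_s: 20.3
ee_pos: [0.5496, -0.039, 0.0912]
tcp_rot: [0.913, -0.407, 0.001, -0.0]
force: [-0.1, -0.0, -0.2]
finger_gap: 0.271
grip_force: 20.0
[-0.27  0.43  0.34  1.97 -0.2   0.76 -2.22] [ 0.54958237 -0.03899813  0.0911507 ] xdir -48.020041795137026 [ 0.001  0.    -1.   ] v 0.004653290333068537
to go [-0.00529835 -0.00093786  0.0161481 ]
time_s: 20.5
ee_pos: [0.5492, -0.039, 0.0907]
tcp_rot: [0.913, -0.407, 0.0, -0.0]
force: [-2.0, -0.1, -0.8]
finger_gap: 0.274
grip_force: 20.0
[-0.27  0.44  0.34  1.97 -0.21  0.76 -2.22] [ 0.54921904 -0.03895056  0.09069193] xdir -48.01981682593163 [ 0.  0. -1.] v 0.002159643541344677
to go [-0.0050098  -0.00118851  0.01569203]
8 [(231, 43), (235, 17), (271, 25), (274, 51)]
16 [(232, 41), (243, 15), (274, 51), (291, 21)]
24 [(225, 22), (232, 58), (273, 57), (280, 23)]
32 [(226, 51), (230, 37), (239, 29), (267, 31), (276, 34), (280, 43)]
105 [(228, 27), (234, 42), (238, 39), (243, 29), (272, 41), (277, 27)]
115 [(232, 36), (271, 16), (279, 42), (294, 27)]
130 [(232, 30), (281, 14), (292, 24)]
150 [(232, 20), (277, 19)]
170 [(232, 27), (271, 15)]
190 [(228, 18), (233, 33), (278, 30)]
208 [(233, 35), (252, 15), (272, 18), (277, 28), (285, 32)]
```

To row units: 0.005 m is 0.1, 0.004 m is 0.08.

```bash
echo '[[[0, 0, 0, 0.1, 0, 0, 0], [0, 0, 0, 0.1, 0, 0, 0], [0, 0, 0, 0.08, 0, 0, 0], [0, 0, 0, 0, 0, 0, 0], [0, 0, 0, 0, 0, 0, 0]]]' > mv.in && python3 drive.py mv.in
echo '[[[0, 0, 0, 0, 0, 0, 0], [0, 0, 0, 0, 0, 0, 0], [0, 0, 0, 0, 0, 0, 0]]]' > mv.in && python3 drive.py mv.in
python3 tgt.py
python3 - <<'E'
from h import *
m=env.camera_model('wrist');w=env.capture('wrist')[:,:,::-1];cv2.imwrite('pics/w10.png',w);np.save('w10.npy',m,allow_pickle=True)
cv2.imwrite('pics/b10.png',cv2.resize(w[0:230,120:400],(800,600*230*800//(280*600)) if 0 else (728,598),interpolation=cv2.INTER_CUBIC))
E
```

```text
time_s: 21.05
ee_pos: [0.549, -0.0391, 0.0762]
tcp_rot: [0.913, -0.407, -0.0, 0.0]
force: [0.7, 0.4, -0.6]
finger_gap: 0.273
grip_force: 20.0
time_s: 21.35
ee_pos: [0.5493, -0.039, 0.0767]
tcp_rot: [0.913, -0.407, 0.0, -0.0]
force: [-0.3, -0.3, -0.2]
finger_gap: 0.273
grip_force: 20.0
[-0.26  0.46  0.33  1.98 -0.22  0.74 -2.21] [ 0.54931035 -0.03901337  0.07671143] xdir -48.023305299066585 [ 0.  0. -1.] v 0.001212076967115705
to go [-0.00511708 -0.00116683  0.00171084]
```

View pics/b10.png

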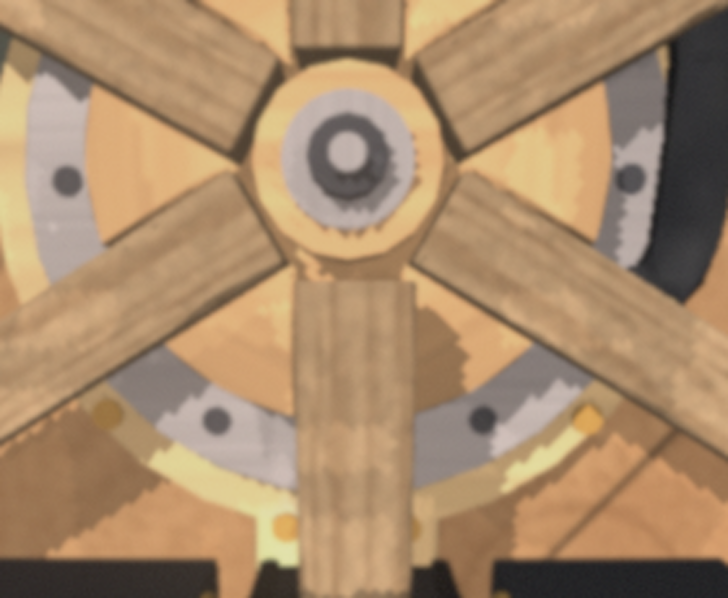

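The final view shows the held arm's inner end at (294–414,282) in this crop. The hub features are symmetric about column 348.5: the opposite arm's end at (293–404,50), and inner corners at (285,262) and (412,260). Converting that to an offset:

Run:
```python
from h import *
m=np.load('w10.npy',allow_pickle=True).item()
o=env.get_obs();T=R.from_quat(o['tcp_rot'])
tf=lambda L,z:T.inv().apply(unproj(m,[[120+x/2.6-.3,y/2.6-.3] for x,y in L],z)-o['ee_pos']).round(4)[:,:2]
print('held',tf([[294,282],[414,282],[300,590],[412,590]],.0847))
print('inner corners',tf([[285,262],[412,260],[237,157],[460,157]],.054))
print('opp end',tf([[293,50],[404,50]],.054),'bolt',tf([[347,150]],.066))
```

```text
held [[ 0.0706 -0.0113]
 [ 0.0706  0.0118]
 [ 0.0073 -0.0113]
 [ 0.0073  0.0125]]
inner corners [[ 0.0755 -0.0157]
 [ 0.0759  0.0135]
 [ 0.0985 -0.0261]
 [ 0.0985  0.0239]]
opp end [[ 0.121  -0.0132]
 [ 0.121   0.0111]] bolt [[ 0.0979 -0.0013]]
```

To row units: 0.0025 m is 0.05, -0.0014 m is -0.028.

```bash
echo '[[[0, 0.05, -0.028, 0.02, 0, 0, 0], [0, 0, 0, 0, 0, 0, 0], [0, 0, 0, 0, 0, 0, 0], [0, 0, 0, 0, 0, 0, 0], [0, 0, 0, 0, 0, 0, 0]]]' > mv.in && python3 drive.py mv.in
echo '[[[0, 0, 0, 0, 0, 0, 0], [0, 0, 0, 0, 0, 0, 0], [0, 0, 0, 0, 0, 0, 0], [0, 0, 0, 0, 0, 0, 0], [0, 0, 0, 0, 0, 0, 0]]]' > mv.in && python3 drive.py mv.in
python3 tgt.py
python3 - <<'E'
from h import *
m=env.camera_model('wrist');w=env.capture('wrist')[:,:,::-1]
g=w.astype(int).sum(2)
for y in(6,12,112,125,180,205):
    d=np.abs(np.diff(cv2.GaussianBlur(g[y-2:y+3].mean(0)[None].astype(np.float32),(5,1),0)[0]))
    print(y,[(int(x),int(d[x])) for x in range(222,296) if d[x]>14 and d[x]==d[x-2:x+3].max()])
E
```

```text
time_s: 21.9
ee_pos: [0.5518, -0.0399, 0.0755]
tcp_rot: [0.913, -0.407, -0.0, -0.0]
force: [0.1, 0.5, -0.5]
finger_gap: 0.274
grip_force: 20.0
time_s: 22.4
ee_pos: [0.5519, -0.0399, 0.0755]
tcp_rot: [0.913, -0.407, -0.0, -0.0]
force: [0.4, -0.0, -0.4]
finger_gap: 0.273
grip_force: 20.0
[-0.26  0.46  0.33  1.98 -0.22  0.74 -2.21] [ 0.5518552  -0.03994193  0.07552161] xdir -48.024918688337934 [-0.  0. -1.] v 0.0016773497549792094
to go [-0.00750906  0.00010358  0.00052203]
6 [(231, 42), (278, 57)]
12 [(232, 47), (236, 17), (240, 14), (244, 16), (278, 48)]
112 [(223, 32), (232, 33), (271, 14), (279, 46), (287, 30), (295, 19)]
125 [(232, 32), (270, 14), (277, 20), (290, 27)]
180 [(232, 26), (260, 14), (264, 14), (271, 16)]
205 [(226, 30), (251, 16), (274, 15), (282, 27), (289, 28)]
```

```bash
python3 -c "
from station import env
print(env.job_done())"
```

```text
the job is handed in; nothing more can be done
None
```

The star is clicked in with its empty housing at the station, and the matching oak arm is held level and in line over it, about 1 cm above the hub by my measurements; I handed the job in at about 22 s and was shown no verdict.

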